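# Set up a heat-sink soldering job at the rework bench

### The job

Set up the soldering job: lift the top tray off the pile, centre it squarely on the hot plate and stand every loose heat sink upright inside it, leaving the other trays piled where they are. Take the flux brush from its stand, dip its bristles briefly but well down into the flux pot, then dab them gently on the bare copper pad of the circuit board and hang the brush back in its stand. After the dab, put the lid on the pot and press it down firmly until it sits level on the rim; leave the solder spool, bottle and tape where they are.

Things in the scene. Friction and masses are not known exactly. Their poses are not given: they have to be found in the camera images.
- hotplate: Fixed white laboratory hot plate, 190 (x) x 150 (y) x 60 mm high with a flat ceramic top; origin centre of its underside, z up; a knob on its -x side. Its place is exchanged with the pile's from start to start.
- hotplate_top (a point): Centre of the hot plate's flat top surface, 60 mm above the bench.
- tray_top: Top of a pile of three loose black trays, 165 (x) x 120 (y) x 32 mm, 0.18 kg. Origin: centre of underside. Floor top z = 8; outer walls 5 thick; centre wall 10 thick along x at y = 0 up to z = 27 (pinch its middle), leaving two troughs 155 x 50 mm centred at y = +-30. A 143 x 98 mm foot, 4 deep, nests with 6 mm play in the tray below: pile pitch 28 mm, lift straight up.
- tray_middle: Middle tray of the pile, identical to the top tray; it must stay in the pile.
- tray_bottom: Lowest tray of the pile, identical, on a fixed 6 mm rubber mat; it must stay in the pile.
- sink1: Finned aluminium heat sink, a block 60 (x) x 34 (y) x 50 mm high standing on the bench, about 0.14 kg; origin centre of the underside, fins upward (z). Two to four identical ones are present, the others are absent (None). Grip it across the 34 mm (y); standing in the tray its top is 26 mm above the tray's rim.
- sink2: Finned aluminium heat sink, a block 60 (x) x 34 (y) x 50 mm high standing on the bench, about 0.14 kg; origin centre of the underside, fins upward (z). Two to four identical ones are present, the others are absent (None). Grip it across the 34 mm (y); standing in the tray its top is 26 mm above the tray's rim.
- sink3: Finned aluminium heat sink, a block 60 (x) x 34 (y) x 50 mm high standing on the bench, about 0.14 kg; origin centre of the underside, fins upward (z). Two to four identical ones are present, the others are absent (None). Grip it across the 34 mm (y); standing in the tray its top is 26 mm above the tray's rim.
- sink4: Finned aluminium heat sink, a block 60 (x) x 34 (y) x 50 mm high standing on the bench, about 0.14 kg; origin centre of the underside, fins upward (z). Two to four identical ones are present, the others are absent (None). Grip it across the 34 mm (y); standing in the tray its top is 26 mm above the tray's rim.
- brush: Flux brush hanging upright in its stand, 60 g. Origin: centre of the underside of its grey 40 x 40 x 6 mm collar, z up along the brush, collar and handle sides along x and y. Above the collar a wooden handle 16 x 16 mm from z = 6 to 86 mm (grip near its top from above); below, a 12 mm thick steel ferrule and 15 mm thick black bristles reaching to z = -70 mm.
- brush_tip (a point): Lower end of the bristles, 70 mm below the brush's origin. The bristles give: they spring up to 12 mm into the ferrule along the brush's axis, 0.25 N per mm plus about 0.5 N to start.
- stand: Fixed brush stand. Origin: centre of its base's underside; base 80 (x) x 70 (y) x 10 mm; post 50 wide (y), 90 high, at x = +27 to +37; two level prongs along x from x = -25 to the post, each 10 wide, with a 28 mm gap between them (y = -14 to +14), 8 thick, tops 90 mm high. The fork is open above and at its -x end.
- stand_seat (a point): Point midway between the prongs at the level of their tops, 90 mm above the bench: the brush's origin lies here when it hangs in the stand with the collar on the prongs.
- pot: Fixed small open round amber flux pot on a steel foot of 86 mm diameter: outer diameter 68 mm, inner diameter 58 mm, inner floor 13 mm and rim 50 mm above the bench. Origin: centre of the underside.
- pot_rim (a point): Centre of the pot's mouth at rim level, 50 mm above the bench.
- lid: Loose white plastic pot lid lying flat, plug down, 70 g: plug 50 mm diameter, 10 deep, chamfered below; disc 74 diameter, z = 10 to 16; round knob 24 diameter, z = 16 to 40. Origin: centre of the plug's underside, z up along its axis. Seated, the plug is in the pot's mouth (4 mm play all round), the disc flat on the rim, the origin 10 mm below the rim.
- board: Fixed green circuit board 120 (x) x 110 (y) mm on two aluminium rails, upper face 22 mm above the bench, a few black chips near its corners up to 26 mm high; origin below its centre on the bench.
- board_pad (a point): Centre of the bare copper pad, 40 x 40 mm in the middle of the board, 23 mm above the bench.
- spool: Bystander: solder spool, 60 mm diameter, 50 mm high, loose.
- bottle: Bystander: white bottle, 52 mm diameter, 130 mm high, loose.
- tape: Bystander: roll of tape lying flat, 90 mm outer diameter, 24 mm high, loose.
Mind the look-alikes: they are no part of the job. Leave any yellow look-alike of the lid alone. What is shaped like the sink2 but green is not meant.

How it is judged:
By the outcome, as a careful person would: the job done as asked, in the order asked, and still so for the second after the job is handed in, with the robot touching nothing.
Of sink1, sink2, sink3, sink4 only 2 to 4 are there at a start; the rules pass over those that are not, and their reading is None.
At some moment in a run one of sink1, sink2, sink3, sink4, lid may be knocked a few centimetres aside while the robot is not near it.
It also fails if it takes over 210 s, if anything falls off the work surface, if the arm or the gripper's body presses on something with over 40 N, if the wrist force passes 120 N, or if a joint passes its speed limit or range.

### The arm

A 7-joint arm with a two-finger parallel gripper is mounted at the origin on the work surface. World frame = base frame: x ahead of the robot, y to its left, z up, the work surface at z = 0. Lengths are in m, angles in rad, forces in N, time in s.
With the tool pointing down it reaches from about 0.425 to 0.925 m from the base axis. Payload 6.8 kg.
Tool frame: the origin (TCP) lies at the very end of the fingers, on their centre line; the grasp point (between the pads) lies 19 mm behind it (grip_point_offset is the distance from the TCP to the grasp point, in m); z points along the fingers, y is the line along which they close (so a half turn about z gives the same grasp; the last joint's range is limited). The gripper opens to 85 mm and grips with 20 to 120 N. Pads are 22 mm wide; open, the fingers measure 114 mm over their backs; the gripper's body (76 mm by 85 mm) begins 54 mm behind the grasp point. The pads swing forward as they close: fully open they stand 13 mm farther back than shut.
Start: joints at [-1.426, 0.477, 0.022, 1.555, -0.011, 1.109, -0.083], TCP at [0.169, 0.654, 0.231] pointing down, gripper open.
Joint ranges: [-2.96, 2.96], [-0.34, 2.1], [-1.41, 1.46], [0.24, 2.44], [-1.37, 4.51], [0.17, 1.92], [-2.96, 2.96]. Speed limits (rad/s): [2.39, 2.39, 3.14, 3.14, 3.14, 3.14, 3.14].

### API

Orientations are given as a unit quaternion [w, x, y, z].
In Python, from station import * gives the robot as it stands.
- The arm moves only by the tool carry_out, never from a script. Its argument "rows" is text: rows parted by semicolons, each of 4 numbers parted by spaces: the shift along the world's x, y, z in mm, then the turn about the world's z in degrees. In form: dx dy dz yaw; .... A call has 1 to 10 rows; each row shifts and turns the commanded pose from where the row before left it; what a row does not reach is not made up. A row lasts 1/8 s, in which the tool goes at most 62.5 mm and 10.7 degrees, less where a joint would pass 70% of its speed; a pose out of reach is approached as far as the arm can. A call is refused whole if a number of a shift passes 62.5 or a number of a turn 10.7, either way. A call with a gripper value outside its range is refused whole. "claw" is the finger opening in mm, from 0 to 85.4, set as the call begins (left out, the last holds). The fingers move at their own pace and stop on an object; "force" is the grip in N (left out, the last holds). Time passes only in rows, so rows that do not move let the fingers close. It gives the time, the measured TCP pose, the force, the opening and the grip force at its end, in the units of the state.
- get_obs(): the state, without advancing time (a new reading comes with each control period).
- read_camera(name): name is "scene" or "side" or "wrist"; returns a dict with "img" (420x560x3 uint8, blue, green, red), "fov_y" (degrees; the focal length in pixels is half the picture's height over the tangent of half this angle, whatever the lens; pixels are square), "cx", "cy" (the principal point, pixels), "distortion" ([k1, k2, p1, p2, k3] as OpenCV has them; the pictures are not rectified), "world_to_cam" (4x4, takes a point from world to camera coordinates). Camera axes: x right, y up, looking along -z (the intrinsics and any distortion apply to the point x, -y, -z); pixel columns grow to the right and rows downward; lengths in m; the calibration is good to about 2 mm. A picture is of the moment at which its call begins. There is no depth.
- hand_in(): hands the job in; it is judged then, once.
Trained networks look in the newest picture that a camera, given by its name, has taken for a name from the list of things; names that differ only in an ending like _2 or _b are one class to them, and where a whole thing is asked for, a point or a joint stands for the part that bears it (a point fixed in the world has none). Each returns a list of dicts, best first, with "confidence" (0 to 1); they miss things now and then, are a little off and sometimes report something else, mostly with a low value. They report only what shows in the picture. A call takes as long as a camera call. They do not tell look-alikes from the thing itself.
- recognise(camera, thing): "centre" ([column, row] in pixels, amid what is visible of it).
- outline_of(camera, thing): "pixels" (420x560 bool, what is visible of it) and "centre" ([column, row] in pixels, amid what is visible of it).
- place_of(camera, thing): "centre" ([column, row] in pixels: a listed point, or the origin of a listed thing).
The state is a dict: "t": time; "q": joint angles; "joint_vel": joint speeds; "joint_torque": joint torques, N m; "eef_pos": TCP position; "tool_rot": TCP orientation; "contact_force": force on the tool from outside, world axes, zero at the start; "torque": the same for the moment, N m; "gripper_width": opening from 0.0 (shut) to 1.0 (fully open); "grasp_force": force on a finger pad.
Only numpy, scipy, OpenCV 4.12 (cv2) and the standard library are available. Lean on these libraries where they do the work, as an engineer would, in place of code of your own. Each camera call takes 0.05 s, during which the arm holds its last target. There are 200 camera calls.

## Working session

There is one attempt and no reset: what is moved stays moved. The work goes in short steps, Python scripts to look and compute and a tool call to move; the robot and the scene stay as the last step left them, time stands still between calls to the robot, and variables do not carry over. Pictures are saved under pics/ and viewed, at most 14 in all, crops included, and the job is handed in when it is done.

Besides the shell and the picture viewer there is one more tool, called after "Emit:" as name(argument=value, ...) on one line, values as JSON. carry_out: Moves the arm, as the interface text tells. Its arguments: {"type":"object","properties":{"rows":{"type":"string"},"claw":{"type":"number"},"force":{"type":"number"}},"required":["rows"]}

```bash
mkdir -p pics; ls
cat > h.py <<'E'
from station import *
import numpy as np, cv2
def cal(c):
    f=210/np.tan(np.radians(c["fov_y"]/2)); K=np.array([[f,0,c["cx"]],[0,f,c["cy"]],[0,0,1.]])
    M=np.diag([1,-1,-1,1])@np.array(c["world_to_cam"]); return K,np.array(c["distortion"],float),M
def ray(c,px):
    K,d,M=cal(c); u=cv2.undistortPoints(np.array([[px]],float),K,d)[0,0]
    R=M[:3,:3]; o=-R.T@M[:3,3]; v=R.T@np.array([u[0],u[1],1]); return o,v
def atz(c,px,z):
    o,v=ray(c,px); return o+v*(z-o[2])/v[2]
def proj(c,P):
    K,d,M=cal(c); r=cv2.Rodrigues(M[:3,:3])[0]
    return cv2.projectPoints(np.array(P,float).reshape(-1,3),r,M[:3,3],K,d)[0][:,0]
E
python3 - <<'E'
from h import *
o=get_obs(); print(o)
ims=[]
for n in ["scene","side","wrist"]:
    c=read_camera(n); cv2.imwrite(f"pics/{n}0.png",c["img"]); 
    K,d,M=cal(c); print(n,c["fov_y"],d,-M[:3,:3].T@M[:3,3], M[2,:3])
E
```

```text
pics
{'t': 0.0, 'q': array([-1.42611466,  0.47783532,  0.02236992,  1.5564616 , -0.01151979,
        1.10929475, -0.08309929]), 'joint_vel': array([-6.38083282e-06,  1.18262931e-03,  5.99245323e-04,  2.68245047e-04,
       -4.23273033e-04, -1.53830837e-03,  7.24194404e-04]), 'joint_torque': array([-6.67598124e-04, -5.96446180e+01,  1.60775386e+00, -2.81192708e+01,
        1.24980760e-02,  9.39849357e-03,  6.46224919e-06]), 'eef_pos': array([0.16869436, 0.65296243, 0.2302984 ]), 'tool_rot': array([-4.98120755e-05,  1.26061204e-01,  9.92022025e-01, -9.33919727e-04]), 'contact_force': array([ 0.38392826, -0.27328604, -0.31151132]), 'torque': array([-0.01350609, -0.01880784,  0.02573875]), 'grasp_force': 0.0, 'gripper_width': 0.9999059372246577}
scene 45.1572919986581 [0.04304025 0.         0.         0.         0.        ] [ 1.05560845 -0.69865414  0.86977051] [-0.43782605  0.59414368 -0.67476043]
side 56.215984766080105 [0.00014595 0.         0.         0.         0.        ] [ 0.23659756 -0.57381742  0.84324459] [ 0.33729902  0.56780223 -0.75088614]
wrist 61.46716686467502 [-0.04448819  0.          0.          0.          0.        ] [0.10128162 0.67074324 0.37337738] [ 0.26474871 -0.06939909 -0.96181697]
```

View pics/scene0.png

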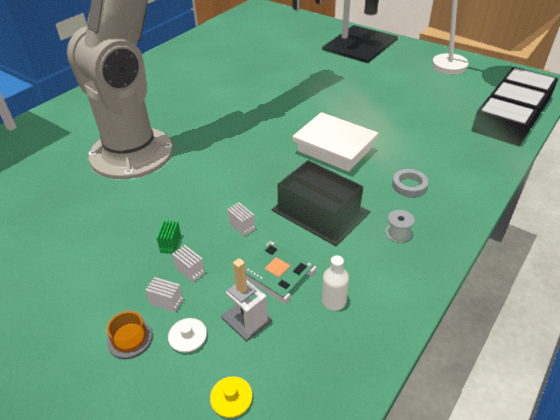

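View pics/side0.png

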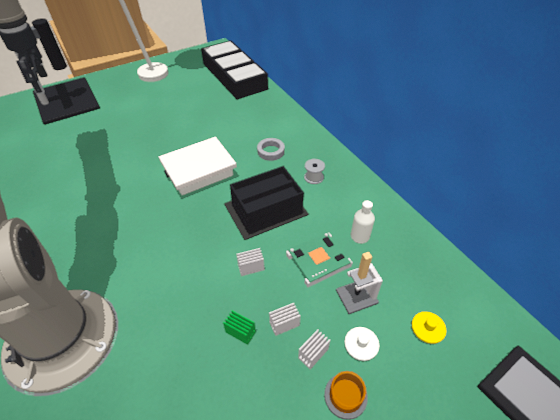

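```bash
cat > loc.py <<'E'
from h import *
Z=dict(hotplate_top=.06,tray_top=.062,sink1=0,brush=.09,stand_seat=.09,pot_rim=.05,lid=0,board_pad=.023,brush_tip=.02,stand=0,hotplate=0,pot=0,board=0,spool=0,bottle=0,tape=0)
if __name__=="__main__":
  for n in ["scene","side"]:
    c=read_camera(n)
    for k in ["hotplate_top","hotplate","tray_top","sink1","brush","stand_seat","stand","pot_rim","lid","board_pad","spool","bottle","tape"]:
        for r in place_of(n,k):
            if r["confidence"]>.25: print(n,k,round(r["confidence"],2),np.round(r["centre"]),np.round(atz(c,r["centre"],Z[k])*1000)[:2])
E
python3 loc.py
```

```text
scene hotplate_top 0.56 [338. 132.] [479. 353.]
scene hotplate_top 0.44 [274. 274.] [ 637. -165.]
scene hotplate 0.68 [334. 150.] [473. 347.]
scene hotplate 0.65 [406. 184.] [712. 323.]
scene tray_top 0.68 [322. 193.] [585. 103.]
scene sink1 0.83 [170. 244.] [ 350. -192.]
scene sink1 0.64 [163. 302.] [ 460. -322.]
scene sink1 0.56 [241. 226.] [451. -51.]
scene sink1 0.55 [191. 270.] [ 447. -223.]
scene brush 0.56 [243. 293.] [ 632. -259.]
scene brush 0.43 [334. 150.] [533. 238.]
scene stand_seat 0.9 [247. 292.] [ 636. -252.]
scene stand_seat 0.6 [274. 271.] [ 648. -179.]
scene stand 0.6 [246. 317.] [ 627. -252.]
scene pot_rim 0.98 [126. 322.] [ 469. -419.]
scene pot_rim 0.27 [334. 304.] [ 776. -154.]
scene lid 0.96 [190. 339.] [ 567. -355.]
scene lid 0.86 [233. 403.] [ 721. -406.]
scene lid 0.35 [165. 306.] [ 469. -327.]
scene board_pad 0.89 [274. 265.] [ 604. -121.]
scene spool 0.73 [398. 231.] [771. 150.]
scene spool 0.5 [317. 210.] [571. 102.]
scene bottle 0.77 [332. 305.] [ 756. -123.]
scene tape 0.78 [407. 187.] [717. 314.]
side hotplate 0.95 [198. 172.] [477. 346.]
side tray_top 0.65 [264. 193.] [583. 104.]
side sink1 0.9 [252. 268.] [455. -57.]
side sink1 0.69 [314. 354.] [ 466. -322.]
side sink1 0.64 [285. 323.] [ 449. -229.]
side brush 0.82 [361. 272.] [ 637. -248.]
side stand_seat 0.87 [362. 278.] [ 628. -262.]
side stand 0.6 [354. 300.] [ 622. -262.]
side pot_rim 0.77 [350. 388.] [ 474. -429.]
side lid 0.78 [430. 330.] [ 719. -412.]
side lid 0.72 [360. 343.] [ 566. -353.]
side lid 0.72 [318. 264.] [ 606. -132.]
side lid 0.67 [354. 298.] [ 623. -257.]
side lid 0.52 [312. 177.] [770. 141.]
side board_pad 0.64 [321. 254.] [ 617. -125.]
side spool 0.84 [313. 181.] [764. 129.]
side spool 0.26 [266. 210.] [580.  96.]
side bottle 0.77 [360. 239.] [ 748. -125.]
side tape 0.63 [273. 153.] [724. 303.]
side tape 0.35 [265. 195.] [609. 150.]
```

Three silver sinks are visible, at scene px (241,220), (188,263) and (165,294). The green look-alike is at (170,237). The lids are white at (188,335) and yellow at (231,397); the white one is wanted. Next I'll refine the poses from the outlines.

```bash
cat > fit.py <<'E'
from h import *
from scipy.optimize import minimize
def box(lx,ly,z0,z1):
    return np.array([[a*lx/2,b*ly/2,z] for a in(-1,1) for b in(-1,1) for z in(z0,z1)])
def cyl(*zr):
    t=np.linspace(0,2*np.pi,40)[:-1]; return np.vstack([np.c_[r*np.cos(t),r*np.sin(t),0*t+z] for z,r in zr])
def place(p,P):
    c,s=np.cos(p[2]),np.sin(p[2]); return P@np.array([[c,s,0],[-s,c,0],[0,0,1]])+[p[0],p[1],0]
S=4
def hullmask(c,P):
    q=cv2.convexHull((proj(c,P)).astype(np.float32)); m=np.zeros((420*S,560*S),np.uint8)
    cv2.fillConvexPoly(m,np.round(q*S+S/2).astype(np.int32),1); return m
def hullof(m):
    n,l,st,_=cv2.connectedComponentsWithStats(m.astype(np.uint8)); 
    i=1+np.argmax(st[1:,4]); pts=np.argwhere(l==i)[:,::-1].astype(np.int32)
    q=cv2.convexHull(pts); o=np.zeros((420*S,560*S),np.uint8)
    cv2.fillConvexPoly(o,np.round((q)*S+S/2).astype(np.int32),1); return o
def outl(cam,c,name,xy,zc,maxd=25):
    px=proj(c,[[*xy,zc]])[0]; best=None
    for r in outline_of(cam,name):
        d=np.hypot(*(np.array(r["centre"])-px))
        if d<maxd and (best is None or d<best[0]): best=(d,r)
    return None if best is None else best[1]["pixels"]
def fit(cams,name,P,x0,yaw=True,y0=0.):
    zc=P[:,2].mean(); ms=[(c,hullof(m)) for n,c in cams.items() if (m:=outl(n,c,name,x0,zc)) is not None]
    if not ms: return None
    def cost(p):
        p=[p[0]/1000,p[1]/1000,p[2]/40 if yaw else 0]; s=0
        for c,m in ms:
            h=hullmask(c,place(p,P)); s+=1-(h&m).sum()/max(1,(h|m).sum())
        return s/len(ms)
    best=None
    for y in ([y0] if not yaw else [y0-.5,y0-.2,y0,y0+.2,y0+.5]):
        r=minimize(cost,[x0[0]*1000,x0[1]*1000,y*40],method="Nelder-Mead",options=dict(initial_simplex=np.array([x0[0]*1000,x0[1]*1000,y*40])+np.array([[0,0,0],[8,0,0],[0,8,0],[0,0,6]]),maxiter=90))
        if best is None or r.fun<best.fun: best=r
    return np.round(best.x[:2],1),round(np.degrees(best.x[2]/40),1) if yaw else None,round(1-best.fun,3),len(ms)
SINK=box(.06,.034,0,.05); LID=cyl((0.0,.025),(.010,.037),(.016,.037))
E
python3 - <<'E'
from fit import *
cams={n:read_camera(n) for n in["scene","side"]}
for x in[(.453,-.054),(.448,-.226),(.463,-.322)]:
    for y in(0,1.2): print("sink",fit(cams,"sink1",SINK,x,y0=y))
print("hot",fit(cams,"hotplate",box(.19,.15,0,.06),(.477,.347)))
print("pile",fit(cams,"tray_top",box(.165,.12,.066,.094),(.584,.104)),fit(cams,"tray_top",box(.165,.12,.01,.094),(.584,.104)))
print("lid",fit(cams,"lid",cyl((.010,.037),(.016,.037),(.04,.012)),(.566,-.354),yaw=False))
print("pot",fit(cams,"pot",cyl((0,.043),(.05,.034)),(.471,-.424),yaw=False))
print("board",fit(cams,"board",box(.12,.11,.0,.022),(.61,-.127)))
print("spool",fit(cams,"spool",cyl((0,.03),(.05,.03)),(.77,.14),yaw=False))
c=cams["scene"]
cv2.imwrite("pics/crop1.png",cv2.resize(c["img"][190:400,90:350],None,fx=3,fy=2.8,interpolation=cv2.INTER_CUBIC)[:, :780])
E
```

```text
sink (array([453.6, -52.3]), np.float64(-16.1), np.float64(0.934), 2)
sink (array([453.7, -52.5]), np.float64(163.8), np.float64(0.933), 2)
sink (array([ 446.3, -228.9]), np.float64(-6.8), np.float64(0.967), 1)
sink (array([ 446.7, -228.7]), np.float64(172.9), np.float64(0.966), 1)
sink (array([ 465.3, -318.8]), np.float64(14.4), np.float64(0.943), 2)
sink (array([ 465. , -318.9]), np.float64(15.2), np.float64(0.943), 2)
hot (array([478.2, 350. ]), np.float64(-0.0), np.float64(0.86), 2)
pile (array([583.1,  93.2]), np.float64(-3.7), np.float64(0.964), 2) (array([582.8,  98.1]), np.float64(-3.0), np.float64(0.699), 2)
lid (array([ 566. , -357.5]), None, np.float64(0.904), 2)
pot (array([ 471.7, -425.9]), None, np.float64(0.94), 2)
board (array([ 613.9, -122.2]), np.float64(-3.0), np.float64(0.938), 2)
spool (array([775.8, 142.3]), None, np.float64(0.94), 2)
```

View pics/crop1.png

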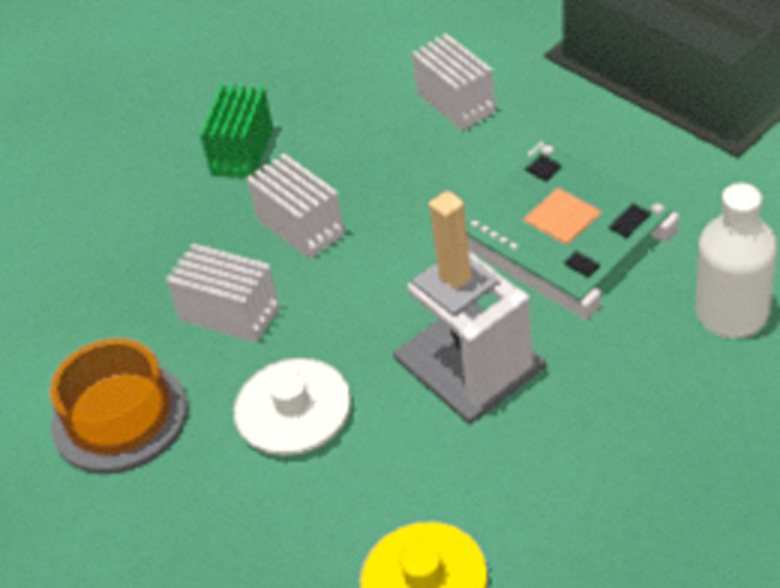

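The crop confirms three silver sinks and the white lid; the green sink and yellow lid are to be left alone. I'm moving over the pile now.

Emit:
carry_out(rows="37 -50 -2 1.1;37 -50 -2 1.1;37 -50 -2 1.1;37 -50 -2 1.1;37 -50 -2 1.1;37 -50 -2 1.1;37 -50 -2 1.1;37 -50 -2 1.1;37 -50 -2 1.1;37 -50 -2 1.1", claw=40, force=40)

```text
t: 4.2
eef_pos: [0.5399, 0.152, 0.2116]
tool_rot: [0.0, 0.03, 1.0, 0.0]
contact_force: [0.9, 0.2, 0.1]
gripper_width: 0.468
grasp_force: 0.0
```

Emit:
carry_out(rows="22 -28 0 0;22 -28 0 0;0 0 0 0;0 0 0 0")

```text
t: 4.7
eef_pos: [0.5824, 0.0983, 0.2112]
tool_rot: [-0.0, 0.03, 1.0, 0.0]
contact_force: [-0.1, 1.0, -0.7]
gripper_width: 0.47
grasp_force: 0.0
```

```bash
cat >> fit.py <<'E'
def tool():
    o=get_obs(); w,x,y,z=o["tool_rot"]; from scipy.spatial.transform import Rotation as R
    M=R.from_quat([x,y,z,w]).as_matrix(); return np.round(o["eef_pos"]*1000,1),round(np.degrees(np.arctan2(M[1,1],M[0,1])),2),np.round(M[:,2],3),round(o["t"],2)
E
python3 - <<'E'
from fit import *
c=read_camera("wrist"); print(tool()); cv2.imwrite("pics/w1.png",c["img"])
for k in["tray_top","tray_middle"]:
    for r in outline_of("wrist",k)+place_of("wrist",k): print(k,r["confidence"],r["centre"], atz(c,r["centre"],.062))
print("pile",fit({"wrist":c},"tray_top",box(.165,.12,.066,.094),(.584,.097),y0=-.06))
E
```

```text
(array([582.2,  98.9, 211.2]), np.float64(86.6), array([-0.001,  0.001, -1.   ]), 4.75)
tray_top 0.64 [272.2, 181.6] [0.57025744 0.09450304 0.062     ]
tray_top 0.61 [270.2, 195.5] [0.58213372 0.09202865 0.062     ]
pile (array([580.9,  92.2]), np.float64(-3.8), np.float64(0.965), 1)
```

View pics/w1.png

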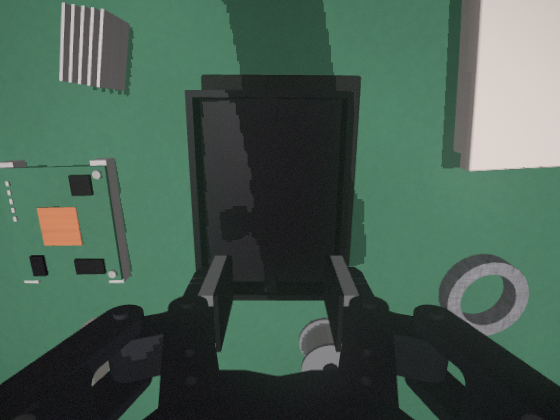

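The wrist view shows the pile's top tray at px (187..355, 91..298). Its centre wall is too dark to see, so I'll brighten the picture and overlay the fitted model.

Run:
```python
from fit import *
c=read_camera("wrist"); g=(255*(c["img"]/255.)**.35).astype(np.uint8)
p=[.5809,.0922,np.radians(-3.8)]
for lx,ly,z in[(.165,.12,.094),(.155,.11,.094),(.165,.01,.089),(.155,.11,.07)]:
    q=proj(c,place(p,np.array([[a*lx/2,b*ly/2,z] for a,b in[(-1,-1),(1,-1),(1,1),(-1,1)]])))
    cv2.polylines(g,[np.round(q*16).astype(np.int32)],True,(0,0,255),1,shift=4)
cv2.imwrite("pics/w2.png",cv2.resize(g[60:320,150:400],None,fx=2.3,fy=2.3))
```

```text
(no output)
```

View pics/w2.png

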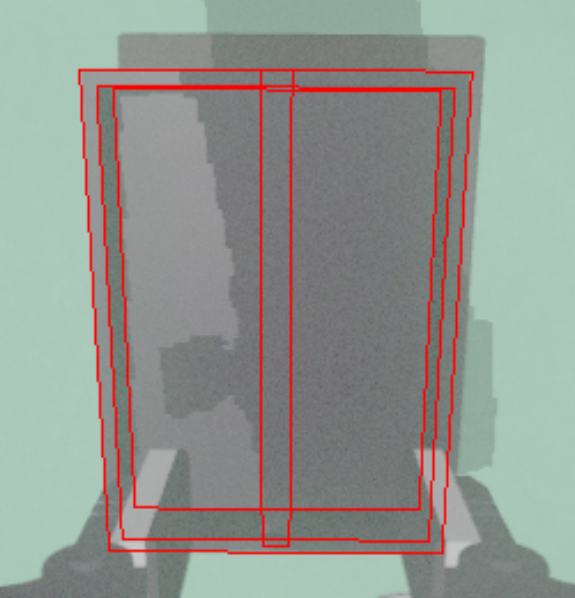

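Emit:
carry_out(rows="0 -6 -30 0;0 0 -40 0;0 0 -30 0;0 0 -20 0;0 0 -10 0;0 0 -7 0;0 0 0 0;0 0 0 0")

```text
t: 6.05
eef_pos: [0.5834, 0.0917, 0.075]
tool_rot: [0.001, 0.03, 1.0, 0.0]
contact_force: [-0.6, -0.2, 0.4]
gripper_width: 0.468
grasp_force: 0.0
```

Emit:
carry_out(rows="0 0 0 0;0 0 0 0;0 0 0 0;0 0 0 0;0 0 0 0;0 0 0 0", claw=0, force=60)

```text
t: 6.8
eef_pos: [0.5832, 0.0917, 0.075]
tool_rot: [0.0, 0.03, 1.0, 0.0]
contact_force: [-2.3, 0.2, 6.1]
gripper_width: 0.1
grasp_force: 60.0
```

Emit:
carry_out(rows="0 0 3 0;0 0 5 0;0 0 8 0;0 0 15 0;0 0 25 0;0 0 40 0;0 0 30 0;0 0 0 0")

```text
t: 7.8
eef_pos: [0.5847, 0.0917, 0.2037]
tool_rot: [0.003, 0.031, 1.0, 0.001]
contact_force: [0.0, 0.5, -2.7]
gripper_width: 0.099
grasp_force: 59.1
```

Run:
```python
from fit import *
print(tool())
cams={n:read_camera(n) for n in["scene","side","wrist"]}
P=np.vstack([box(.19,.15,0,.06)])
for n in cams:
    for r in outline_of(n,"hotplate"): 
        print(n,r["confidence"],r["centre"],r["pixels"].sum())
    print(n,fit({n:cams[n]},"hotplate",P,(.478,.350)))
    for r in place_of(n,"hotplate_top"): print(r["confidence"],atz(cams[n],r["centre"],.06))
im=[]
for n in["scene","side"]:
    c=cams[n]; g=c["img"].copy()
    for z in(.0,.06):
        q=proj(c,place([.478,.350,0],np.array([[a*.095,b*.075,z] for a,b in[(-1,-1),(1,-1),(1,1),(-1,1)]])))
        cv2.polylines(g,[np.round(q*16).astype(np.int32)],True,(0,0,255),1,shift=4)
    u=np.round(proj(c,[[.53,.22,.08]])[0]).astype(int)
    im.append(cv2.resize(g[max(0,u[1]-90):u[1]+70,u[0]-65:u[0]+65],(390,480),interpolation=cv2.INTER_CUBIC))
cv2.imwrite("pics/hp.png",np.hstack(im))
```

```text
(array([584.7,  91.7, 203.7]), np.float64(86.5), array([ 0.006,  0.002, -1.   ]), 7.8)
scene 0.81 [359.5, 129.4] 451
scene 0.51 [128.6, 332.7] 1653
scene None
0.81 [0.46944947 0.35138321 0.06      ]
side 0.74 [195.5, 165.1] 2632
side 0.4 [267.6, 221.3] 495
side 0.33 [349.8, 394.5] 1644
side (array([476.7, 349.4]), np.float64(-6.3), np.float64(0.877), 1)
0.98 [0.48728736 0.33150623 0.06      ]
0.42 [0.45851699 0.27424442 0.06      ]
0.22 [0.56892955 0.07770367 0.06      ]
wrist 0.97 [515.9, 87.0] 15145
wrist None
```

View pics/hp.png

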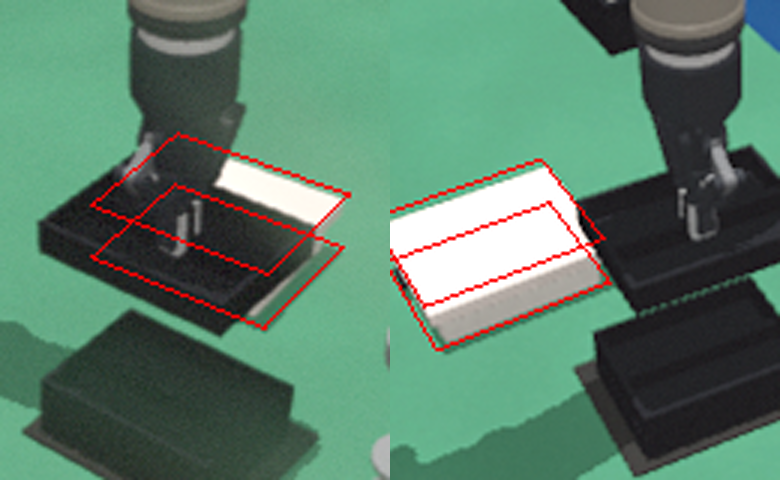

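Run:
```python
from fit import *
import fit as F
box0={"scene":(285,110,385,172),"side":(150,132,245,198)}
cams={n:read_camera(n) for n in box0}; ms={}; out=[]
for n,(a,b,e,f) in box0.items():
    im=cv2.imread(f"pics/{n}0.png"); r=im.astype(int)
    m=np.zeros((420,560),bool); m[b:f,a:e]=(r[b:f,a:e,2]>r[b:f,a:e,1]-12)&(r[b:f,a:e].sum(2)>240)
    m=cv2.morphologyEx(m.astype(np.uint8),cv2.MORPH_OPEN,np.ones((5,5)))
    ms[n]=m
F.outl=lambda cam,c,name,xy,zc:ms[cam]
P=box(.19,.15,0,.06)
for s in({"scene"},{"side"},{"scene","side"}):
    R=fit({n:cams[n] for n in s},"h",P,(.478,.35)); print(s,R)
for n,(a,b,e,f) in box0.items():
    g=cv2.imread(f"pics/{n}0.png"); g[ms[n]>0]=g[ms[n]>0]//2+np.array([100,0,0],np.uint8)
    for z in(.0,.06):
        q=proj(cams[n],place([R[0][0]/1000,R[0][1]/1000,np.radians(R[1])],np.array([[u*.095,v*.075,z] for u,v in[(-1,-1),(1,-1),(1,1),(-1,1)]])))
        cv2.polylines(g,[np.round(q*16).astype(np.int32)],True,(0,0,255),1,shift=4)
    out.append(cv2.resize(g[b-5:f+5,a-5:e+5],(390,290),interpolation=cv2.INTER_CUBIC))
cv2.imwrite("pics/hp2.png",np.hstack(out))
```

```text
{'scene'} (array([467.2, 356.8]), np.float64(1.8), np.float64(0.877), 1)
{'side'} (array([482. , 352.8]), np.float64(-2.4), np.float64(0.886), 1)
{'side', 'scene'} (array([477.6, 352.2]), np.float64(0.3), np.float64(0.863), 2)
```

View pics/hp2.png

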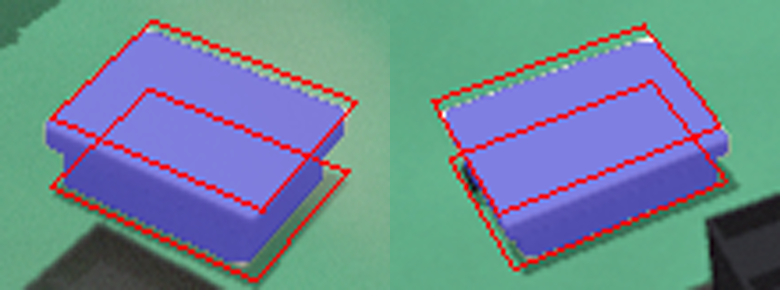

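Run:
```python
from fit import *
from scipy.optimize import minimize
box0={"scene":(285,110,385,172),"side":(150,132,245,198)}
cams={n:read_camera(n) for n in box0}; ms={}
for n,(a,b,e,f) in box0.items():
    g=cv2.cvtColor(cv2.imread(f"pics/{n}0.png"),cv2.COLOR_BGR2GRAY)
    t,_=cv2.threshold(g[b:f,a:e][g[b:f,a:e]>140].reshape(-1,1),0,255,cv2.THRESH_OTSU)
    m=np.zeros((420,560),np.uint8); m[b:f,a:e]=g[b:f,a:e]>t
    m=cv2.morphologyEx(m,cv2.MORPH_OPEN,np.ones((3,3))); ms[n]=hullof(m); print(n,t,m.sum())
sq=np.array([[u,v,0] for u,v in[(-1,-1),(1,-1),(1,1),(-1,1)]],float)
def cost(p,names):
    s=0
    for n in names:
        h=hullmask(cams[n],place([p[0]/1000,p[1]/1000,p[2]/40],sq*[p[3]/2000,p[4]/2000,0]+[0,0,.06])); s+=1-(h&ms[n]).sum()/(h|ms[n]).sum()
    return s/len(names)
for N in(["scene"],["side"],["scene","side"]):
    x0=np.array([478,352,0,190,150.])
    for _ in range(3):
        r=minimize(cost,x0,args=(N,),method="Nelder-Mead",options=dict(initial_simplex=x0+np.vstack([np.zeros(5),np.diag([6,6,3,8,8])]),maxiter=250)); x0=r.x
    print(N,np.round(r.x,1),np.degrees(r.x[2]/40),1-r.fun)
```

```text
scene 202.0 2125
side 201.0 2124
['scene'] [477.  339.4   0.  189.8 151.7] 0.03478507848812058 0.9895287958115183
['side'] [ 4.781e+02  3.350e+02 -2.000e-01  1.903e+02  1.524e+02] -0.21793447150623044 0.9901800804242672
['scene', 'side'] [ 4.780e+02  3.375e+02 -1.000e-01  1.905e+02  1.531e+02] -0.16565759429771074 0.9646399166187399
```

Emit:
carry_out(rows="-18 41 0 0.6;-18 41 0 0.6;-18 41 0 0.6;-18 41 0 0.6;-18 41 0 0.6;-16 40 0 0.5;0 0 -30 0;0 0 -40 0;0 0 -30 0;0 0 0 0")

```text
t: 9.85
eef_pos: [0.4753, 0.3354, 0.0983]
tool_rot: [-0.002, -0.0, 1.0, -0.002]
contact_force: [-0.6, 0.7, -2.4]
gripper_width: 0.101
grasp_force: 59.0
```

```bash
cat > rel.py <<'E'
from fit import *
def top(c,p,win,thr): pass
if __name__=="__main__":
    import sys
    print(tool()); out=[]
    zt=float(sys.argv[1])
    for n in["scene","side"]:
        c=read_camera(n); g=c["img"].copy()
        for (x,y,yaw,lx,ly,z,col) in[(.4775,.337,0,.19,.15,.06,(0,0,255)),(.4775,.337,0,.165,.12,zt,(255,255,0)),(.4775,.337,0,.165,.12,zt+.032,(0,255,255))]:
            q=proj(c,place([x,y,yaw],np.array([[u*lx/2,v*ly/2,z] for u,v in[(-1,-1),(1,-1),(1,1),(-1,1)]])))
            cv2.polylines(g,[np.round(q*16).astype(np.int32)],True,col,1,shift=4)
        u=np.round(proj(c,[[.4775,.337,.06]])[0]).astype(int)
        out.append(cv2.resize(g[u[1]-45:u[1]+45,u[0]-60:u[0]+60],(390,292),interpolation=cv2.INTER_CUBIC))
    cv2.imwrite(sys.argv[2],np.vstack(out) if len(sys.argv)>3 else np.hstack(out))
E
python3 rel.py 0.078 pics/r1.png
```

```text
(array([475.3, 335.4,  98.3]), np.float64(90.02), array([-0.004, -0.003, -1.   ]), 9.85)
```

View pics/r1.png

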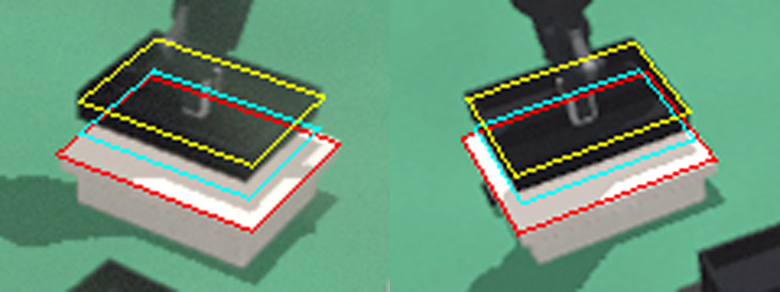

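Emit:
carry_out(rows="3 2 -8 0;0 0 -8 0;0 0 -4 0;0 0 -3 0;0 0 0 0;0 0 0 0")

```text
t: 10.7
eef_pos: [0.4799, 0.3386, 0.0774]
tool_rot: [0.0, -0.0, 1.0, 0.0]
contact_force: [0.0, 0.8, -2.2]
gripper_width: 0.092
grasp_force: 59.1
```

Run:
```python
from fit import *
print(tool()); o=get_obs(); print(o["contact_force"])
for n in["scene","side","wrist"]:
    c=read_camera(n); cv2.imwrite(f"pics/{n}_1.png",c["img"])
    print(n,fit({n:c},"tray_top",box(.165,.12,.064,.092),(.4775,.337)))
```

```text
(array([479.9, 338.6,  77.4]), np.float64(90.02), array([ 0.,  0., -1.]), 10.7)
[ 0.02965984  0.76409841 -2.15055039]
scene (array([473.8, 347.8]), np.float64(0.6), np.float64(0.977), 1)
side (array([481.7, 344.3]), np.float64(-0.8), np.float64(0.981), 1)
wrist None
```

Emit:
carry_out(rows="0 0 -3 0;0 0 -2 0;0 0 0 0")

```text
t: 11.38
eef_pos: [0.4798, 0.3386, 0.073]
tool_rot: [-0.0, -0.0, 1.0, 0.0]
contact_force: [-2.5, -0.1, 6.0]
gripper_width: 0.102
grasp_force: 60.2
```

Run:
```python
from fit import *
print(tool()); o=get_obs(); print(o["contact_force"]); out=[]
for n in["scene","side"]:
    c=read_camera(n); g=c["img"]; 
    print(n,fit({n:c},"tray_top",box(.165,.12,.064,.092),(.4775,.337)))
    # rectify the plate plane z=.06 : 2 px/mm, +x right, +y up, centred (.4775,.337)
    xs=np.arange(-115,115,.6); ys=np.arange(95,-105,-.6); X,Y=np.meshgrid(xs,ys)
    P=np.c_[.4775+X.ravel()/1000,.337+Y.ravel()/1000,0*X.ravel()+.06]
    q=proj(c,P).astype(np.float32).reshape(*X.shape,2)
    out.append(cv2.remap(g,q[...,0],q[...,1],cv2.INTER_CUBIC))
cv2.imwrite("pics/rect.png",np.hstack(out))
```

```text
(array([479.8, 338.6,  73. ]), np.float64(90.01), array([-0.,  0., -1.]), 11.38)
[-2.47802041 -0.08981352  5.9801205 ]
scene (array([477.8, 341.1]), np.float64(-0.6), np.float64(0.974), 1)
side (array([480.1, 338.8]), np.float64(-0.3), np.float64(0.978), 1)
```

View pics/rect.png

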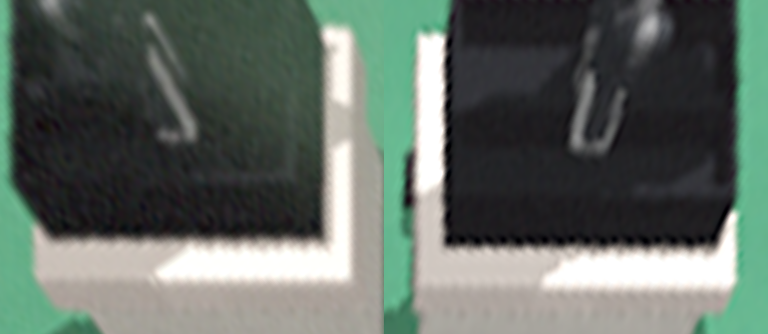

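Emit:
carry_out(rows="0 0 5 0;-1 -2 1 0;0 0 -3 0;0 0 -3 0;0 0 0 0")

```text
t: 12.2
eef_pos: [0.4787, 0.3365, 0.073]
tool_rot: [-0.0, -0.0, 1.0, -0.0]
contact_force: [-3.5, -2.5, 8.5]
gripper_width: 0.098
grasp_force: 60.5
```

Emit:
carry_out(rows="0 0 0 0;0 0 0 0;0 0 0 0;0 0 20 0;0 0 40 0;0 0 60 0;-3 -49 0 -2;-3 -49 0 -2", claw=40)

```text
t: 13.2
eef_pos: [0.4731, 0.238, 0.1931]
tool_rot: [0.001, 0.035, 0.999, 0.001]
contact_force: [-0.1, -0.4, 0.5]
gripper_width: 0.466
grasp_force: 0.0
```

Emit:
carry_out(rows="-3 -49 -5 -2;-3 -49 -5 -2;-3 -49 -5 -2;-3 -49 -5 -2;-3 -49 -5 -2;-3 -49 -5 -2;0 0 0 0", claw=60)

```text
t: 14.08
eef_pos: [0.4539, -0.0593, 0.1621]
tool_rot: [-0.0, 0.143, 0.99, -0.001]
contact_force: [-0.5, 1.2, 0.6]
gripper_width: 0.703
grasp_force: 0.0
```

Run:
```python
from fit import *
print(tool()); 
cams={n:read_camera(n) for n in["scene","side","wrist"]}
for n,c in cams.items():
    cv2.imwrite(f"pics/{n}_2.png",c["img"])
    if n!="wrist": print(n,fit({n:c},"tray_top",box(.165,.12,.064,.092),(.4775,.337)))
print(fit({"wrist":cams["wrist"]},"sink1",SINK,(.4535,-.0525),y0=-.28))
```

```text
(array([453.9, -59.3, 162.1]), np.float64(73.6), array([-0.001, -0.001, -1.   ]), 14.07)
scene (array([476.2, 341.1]), np.float64(-0.4), np.float64(0.974), 1)
side (array([478.9, 336.8]), np.float64(-1.0), np.float64(0.859), 1)
(array([451. , -52.8]), np.float64(-13.9), np.float64(0.965), 1)
```

View pics/wrist_2.png

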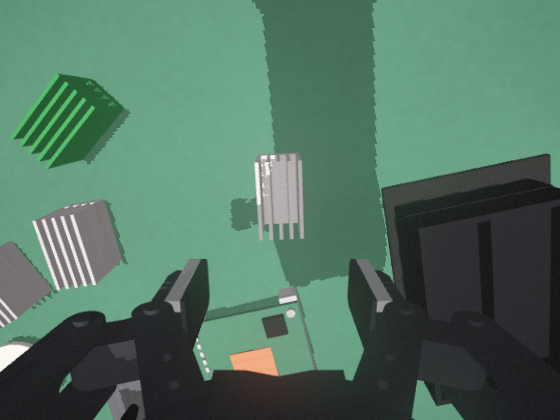

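The wrist view shows the silver sink at px (280,197) under the gripper, and the green look-alike at (70,120) well away. Grasping now.

Emit:
carry_out(rows="-1 4 -40 1;-1 3 -40 0;0 0 -30 0;0 0 -15 0;0 0 -10 0;0 0 0 0")

```text
t: 15.12
eef_pos: [0.453, -0.0483, 0.0274]
tool_rot: [0.0, 0.13, 0.991, 0.0]
contact_force: [0.6, 0.1, 0.1]
gripper_width: 0.703
grasp_force: 0.0
```

Emit:
carry_out(rows="0 0 0 0;0 0 0 0;0 0 0 0;0 0 0 0;0 0 0 0", claw=0, force=50)

```text
t: 15.75
eef_pos: [0.4536, -0.0486, 0.0283]
tool_rot: [0.001, 0.131, 0.991, 0.0]
contact_force: [-1.2, -0.7, 6.0]
gripper_width: 0.382
grasp_force: 50.1
```

Emit:
carry_out(rows="0 0 20 0;0 0 50 0;0 0 60 0;-2 52 10 1.9;-2 52 0 1.9;-2 52 0 1.9;-2 52 0 1.9;-2 52 0 1.9;-2 52 0 1.9;-2 52 0 1.9")

```text
t: 17.0
eef_pos: [0.4384, 0.3171, 0.1677]
tool_rot: [0.0, 0.014, 1.0, 0.0]
contact_force: [0.4, 0.5, -1.7]
gripper_width: 0.384
grasp_force: 50.5
```

Emit:
carry_out(rows="0 51 0 1.9;0 0 -30 0;0 0 -20 0;0 0 0 0;0 0 0 0")

```text
t: 17.62
eef_pos: [0.4393, 0.3667, 0.1182]
tool_rot: [0.0, -0.002, 1.0, 0.0]
contact_force: [-0.4, 1.0, -1.4]
gripper_width: 0.387
grasp_force: 50.4
```

Emit:
carry_out(rows="0 0 -10 0;0 0 -6 0;0 0 -4 0;0 0 -1 0;0 0 0 0")

```text
t: 18.25
eef_pos: [0.439, 0.3666, 0.0964]
tool_rot: [0.0, -0.002, 1.0, 0.0]
contact_force: [0.3, -0.3, -2.0]
gripper_width: 0.383
grasp_force: 50.6
```

Run:
```python
from fit import *
print(tool(),get_obs()["contact_force"]); out=[]
for n in["scene","side"]:
    c=read_camera(n); u=np.round(proj(c,[[.4775,.337,.09]])[0]).astype(int)
    out.append(cv2.resize(c["img"][max(0,u[1]-50):u[1]+50,u[0]-60:u[0]+60],(390,325),interpolation=cv2.INTER_CUBIC))
cv2.imwrite("pics/s1.png",np.hstack(out))
```

```text
(array([439. , 366.6,  96.4]), np.float64(90.22), array([ 0.,  0., -1.]), 18.25) [ 0.26215447 -0.3041601  -1.97745527]
```

View pics/s1.png

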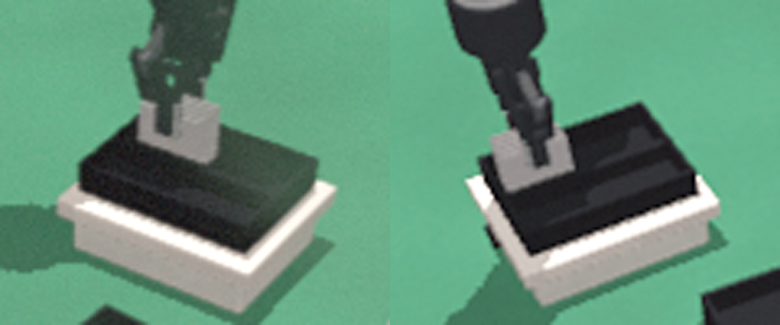

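Emit:
carry_out(rows="0 0 -1 0;0 0 -1 0;0 0 0 0")

```text
t: 18.73
eef_pos: [0.439, 0.3666, 0.0963]
tool_rot: [0.0, -0.002, 1.0, 0.0]
contact_force: [-6.3, -4.6, 17.7]
gripper_width: 0.387
grasp_force: 52.9
```

Emit:
carry_out(rows="0 0 0 0;0 0 0 0;0 0 0 0;0 0 30 0;0 0 50 0;0 -54 0 -0.7;1 -54 0 -0.7;1 -54 0 -0.7;1 -54 0 -0.7;1 -54 0 -0.7", claw=52)

```text
t: 19.98
eef_pos: [0.4428, 0.0949, 0.1744]
tool_rot: [0.0, 0.029, 1.0, 0.0]
contact_force: [0.9, -1.1, 0.5]
gripper_width: 0.611
grasp_force: 0.0
```

Emit:
carry_out(rows="1 -54 0 -0.7;1 -54 0 -0.7;1 -54 0 -0.7;1 -54 0 -0.7;1 -54 -5 -0.7;0 -54 -5 0;0 0 0 0", claw=56)

```text
t: 20.85
eef_pos: [0.4467, -0.2321, 0.1642]
tool_rot: [-0.0, 0.063, 0.998, -0.001]
contact_force: [1.2, -0.3, -0.4]
gripper_width: 0.655
grasp_force: 0.0
```

```bash
cat > look.py <<'E'
from fit import *
import sys
x,y,a=map(float,sys.argv[1:4])
print(tool()); cams={n:read_camera(n) for n in["scene","side","wrist"]}
for n,c in cams.items():
    cv2.imwrite(f"pics/{n}_{sys.argv[4]}.png",c["img"])
    for r in outline_of(n,"sink1"):
        if r["confidence"]>.4: print(n,round(r["confidence"],2),np.round(atz(c,r["centre"],.03)*1000)[:2],end=" ")
print(); print("wrist",fit({"wrist":cams["wrist"]},"sink1",SINK,(x/1000,y/1000),y0=np.radians(a)))
print("fixed",fit({n:cams[n] for n in("scene","side")},"sink1",SINK,(x/1000,y/1000),y0=np.radians(a)))
E
python3 look.py 446.5 -228.8 -7 3
```

```text
(array([ 446.7, -232.1,  164.2]), np.float64(82.78), array([-0.   , -0.002, -1.   ]), 20.85)
scene 0.82 [ 467. -322.] scene 0.8 [ 353. -192.] scene 0.78 [376. 470.] scene 0.69 [ 453. -228.] scene 0.66 [ 644. -257.] side 0.94 [ 358. -194.] side 0.81 [476. 456.] side 0.8 [ 457. -320.] side 0.75 [ 447. -228.] side 0.72 [ 472. -432.] wrist 0.91 [ 349. -194.] wrist 0.88 [ 439. -228.] wrist 0.7 [ 461. -319.] 
wrist (array([ 444.9, -227.9]), np.float64(-7.3), np.float64(0.968), 1)
fixed (array([ 446.9, -227.4]), np.float64(-8.1), np.float64(0.925), 2)
```

Emit:
carry_out(rows="0 4 -40 0;0 0 -40 0;0 0 -30 0;0 0 -17 0;0 0 -10 0;0 0 0 0")

```text
t: 22.05
eef_pos: [0.448, -0.2235, 0.0274]
tool_rot: [-0.0, 0.059, 0.998, 0.0]
contact_force: [-0.5, -0.8, -0.6]
gripper_width: 0.659
grasp_force: 0.0
```

Emit:
carry_out(rows="0 0 0 0;0 0 0 0;0 0 0 0;0 0 0 0;0 0 0 0", claw=0)

```text
t: 22.68
eef_pos: [0.4487, -0.224, 0.0284]
tool_rot: [0.001, 0.059, 0.998, -0.0]
contact_force: [-1.0, -0.6, 7.1]
gripper_width: 0.387
grasp_force: 50.8
```

Emit:
carry_out(rows="0 0 20 0;0 0 50 0;0 0 60 0;6 54 10 0.7;6 54 0 0.7;6 54 0 0.7;6 54 0 0.7;6 54 0 0.7;6 54 0 0.7;6 54 0 0.7")

```text
t: 23.92
eef_pos: [0.4896, 0.1563, 0.1677]
tool_rot: [0.0, 0.016, 1.0, 0.0]
contact_force: [0.4, -0.3, -1.2]
gripper_width: 0.384
grasp_force: 50.2
```

Emit:
carry_out(rows="6.5 53 0 0.5;6.5 53 0 0.5;6.5 52 0 0.4;6.5 52 0 0.4;0 0 -30 0;0 0 -18 0;0 0 0 0;0 0 0 0")

```text
t: 24.92
eef_pos: [0.5166, 0.3639, 0.1202]
tool_rot: [0.0, 0.001, 1.0, 0.0]
contact_force: [-0.1, -0.4, -0.8]
gripper_width: 0.387
grasp_force: 50.2
```

Emit:
carry_out(rows="0 2 -10 0;0 0 -8 0;0 0 -3 0;0 0 -2 0;0 0 -1 0;0 0 0 0")

```text
t: 25.68
eef_pos: [0.5156, 0.3664, 0.0965]
tool_rot: [-0.0, 0.001, 1.0, 0.0]
contact_force: [-4.9, -2.0, 8.4]
gripper_width: 0.386
grasp_force: 51.4
```

Emit:
carry_out(rows="0 0 0 0;0 0 0 0;0 0 0 0;0 0 30 0;0 0 50 0;-4 -57 0 1;-4 -57 0 1;-4 -57 0 1;-4 -57 0 1;-4 -57 0 1", claw=52)

```text
t: 26.92
eef_pos: [0.4957, 0.0798, 0.1755]
tool_rot: [0.0, -0.043, 0.999, 0.0]
contact_force: [1.5, -0.8, -0.1]
gripper_width: 0.608
grasp_force: 0.0
```

Emit:
carry_out(rows="-4 -57 0 1;-4 -57 0 1;-4 -57 0 1;-4 -57 0 1;-4 -57 0 1;-4 -57 -5 1;-4 -57 -5 1;0 0 0 1;0 0 0 1", claw=56)

```text
t: 28.05
eef_pos: [0.4678, -0.3171, 0.165]
tool_rot: [-0.0, -0.121, 0.993, 0.0]
contact_force: [-0.7, 0.8, 0.8]
gripper_width: 0.653
grasp_force: 0.0
```

```bash
python3 look.py 465.2 -319 14.5 4
```

```text
(array([ 467.8, -317.1,  165. ]), np.float64(103.94), array([-0.   ,  0.001, -1.   ]), 28.05)
scene 0.92 [383. 464.] scene 0.83 [ 368. -199.] scene 0.71 [ 616. -130.] scene 0.65 [469. 469.] scene 0.61 [ 464. -322.] side 0.8 [ 461. -321.] side 0.72 [ 359. -195.] side 0.64 [522. 454.] wrist 0.87 [ 350. -195.] wrist 0.78 [ 459. -318.] 
wrist (array([ 462.6, -318.9]), np.float64(15.1), np.float64(0.983), 1)
fixed (array([ 466.2, -319. ]), np.float64(14.2), np.float64(0.912), 2)
```

Emit:
carry_out(rows="-3 -2 -40 0.5;0 0 -40 0;0 0 -30 0;0 0 -18 0;0 0 -10 0;0 0 0 0")

```text
t: 29.25
eef_pos: [0.4649, -0.3195, 0.0273]
tool_rot: [-0.0, -0.125, 0.992, 0.0]
contact_force: [0.0, 0.4, 0.1]
gripper_width: 0.657
grasp_force: 0.0
```

Emit:
carry_out(rows="0 0 0 0;0 0 0 0;0 0 0 0;0 0 0 0;0 0 0 0", claw=0)

```text
t: 29.88
eef_pos: [0.4657, -0.3199, 0.0285]
tool_rot: [0.001, -0.125, 0.992, -0.001]
contact_force: [-1.0, 0.1, 6.5]
gripper_width: 0.386
grasp_force: 51.2
```

Emit:
carry_out(rows="0 0 20 0;0 0 50 0;0 0 60 0;1 52 10 -1.2;1 52 0 -1.2;1 52 0 -1.2;1 52 0 -1.2;1 52 0 -1.2;1 52 0 -1.2;1 52 0 -1.2")

```text
t: 31.12
eef_pos: [0.4714, 0.0462, 0.1675]
tool_rot: [0.0, -0.052, 0.999, 0.0]
contact_force: [1.0, -0.2, -1.8]
gripper_width: 0.386
grasp_force: 50.4
```

Emit:
carry_out(rows="1 52 0 -1.2;1 52 0 -1.2;1 52 0 -1.2;1 52 0 -1.2;1 52 0 -1.2;0 0 0 0;0 0 0 0")

```text
t: 32.0
eef_pos: [0.4766, 0.3037, 0.167]
tool_rot: [-0.0, -0.0, 1.0, -0.001]
contact_force: [0.1, -1.2, -1.3]
gripper_width: 0.384
grasp_force: 50.3
```

Emit:
carry_out(rows="1 2 -30 0;0 0 -18 0;0 0 -10 0;0 0 -7 0;0 0 -4 0;0 0 -2 0;0 0 -1 0;0 0 0 0")

```text
t: 33.0
eef_pos: [0.478, 0.3067, 0.0965]
tool_rot: [0.0, -0.0, 1.0, 0.0]
contact_force: [-3.3, -2.0, 6.1]
gripper_width: 0.383
grasp_force: 51.2
```

Emit:
carry_out(rows="0 0 0 0;0 0 0 0;0 0 0 0;0 0 10 0;0 0 30 0;0 0 50 0;0 0 30 0;15 -55 20 0;15 -55 20 0;15 -55 20 0", claw=43)

```text
t: 34.25
eef_pos: [0.5231, 0.1398, 0.2768]
tool_rot: [0.001, -0.0, 1.0, 0.0]
contact_force: [0.8, -0.6, -0.4]
gripper_width: 0.504
grasp_force: 0.0
```

Emit:
carry_out(rows="15 -55 10 0;15 -55 0 0;15 -55 0 0;15 -55 0 0;15 -55 0 0;15 -55 0 0;15 -55 0 0;0 0 0 0;0 0 0 0;0 0 0 0")

```text
t: 35.5
eef_pos: [0.6281, -0.2415, 0.2855]
tool_rot: [0.0, -0.001, 1.0, 0.001]
contact_force: [0.5, 0.6, -0.1]
gripper_width: 0.502
grasp_force: 0.0
```

Run:
```python
from fit import *
print(tool()); cams={n:read_camera(n) for n in["scene","side","wrist"]}
for n,c in cams.items():
    cv2.imwrite(f"pics/{n}_5.png",c["img"])
    for k,z in[("brush",.09),("stand_seat",.09)]:
        for r in place_of(n,k):
            if r["confidence"]>.4: print(n,k,round(r["confidence"],2),np.round(r["centre"]),np.round(atz(c,r["centre"],z)*1000)[:2])
    for k,z in[("sink1",.09)]:
        for r in outline_of(n,k):
            if r["confidence"]>.4: print(n,k,round(r["confidence"],2),np.round(r["centre"]),np.round(atz(c,r["centre"],z)*1000)[:2])
outs=[]
c=cams["scene"]; u=np.round(proj(c,[[.4775,.337,.09]])[0]).astype(int)
a=cv2.resize(c["img"][max(0,u[1]-45):u[1]+45,u[0]-60:u[0]+60],(390,292),interpolation=cv2.INTER_CUBIC)
b=cv2.resize(cams["wrist"]["img"],(390,292))
c=cams["side"]; u=np.round(proj(c,[[.4775,.337,.09]])[0]).astype(int)
d=cv2.resize(c["img"][max(0,u[1]-45):u[1]+45,u[0]-60:u[0]+60],(390,292),interpolation=cv2.INTER_CUBIC)
u=np.round(proj(c,[[.63,-.256,.1]])[0]).astype(int)
e=cv2.resize(c["img"][max(0,u[1]-55):u[1]+35,u[0]-60:u[0]+60],(390,292),interpolation=cv2.INTER_CUBIC)
cv2.imwrite("pics/m5.png",np.vstack([np.hstack([a,b]),np.hstack([d,e])]))
```

```text
(array([ 628.1, -241.5,  285.5]), np.float64(90.15), array([ 0.   ,  0.001, -1.   ]), 35.5)
scene brush 0.56 [243. 291.] [ 629. -255.]
scene stand_seat 0.78 [245. 291.] [ 632. -251.]
scene stand_seat 0.51 [332. 151.] [532. 231.]
scene sink1 0.69 [354. 122.] [514. 381.]
scene sink1 0.6 [170. 236.] [ 406. -227.]
scene sink1 0.58 [327. 110.] [417. 393.]
scene sink1 0.57 [329. 128.] [469. 318.]
side brush 0.84 [360. 277.] [ 627. -258.]
side stand_seat 0.62 [364. 279.] [ 630. -266.]
side sink1 0.8 [197. 154.] [478. 321.]
side sink1 0.74 [204. 138.] [526. 382.]
side sink1 0.62 [178. 145.] [447. 389.]
side sink1 0.45 [201. 158.] [481. 298.]
wrist brush 0.56 [260. 178.] [ 622. -259.]
wrist sink1 0.64 [107.  28.] [ 487. -393.]
```

View pics/m5.png

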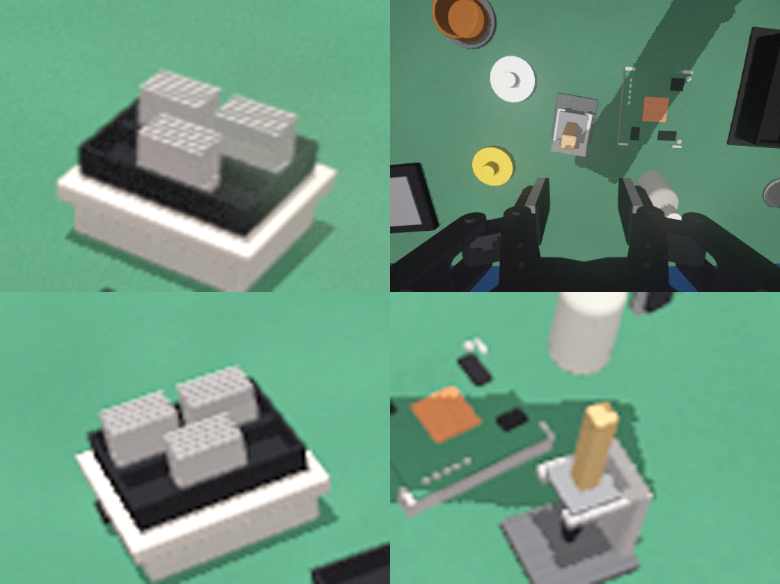

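All three sinks stand in the tray. The wrist view (bottom is +x) shows the brush in its stand near full-size px (260,190). Next I'll fit the handle and the stand.

Run:
```python
from fit import *
import fit as F
cams={n:read_camera(n) for n in["scene","side","wrist"]}; o0=F.outl
def wood(cam,c,name,xy,zc):
    h=cv2.cvtColor(c["img"],cv2.COLOR_BGR2HSV); m=cv2.inRange(h,(8,60,80),(25,190,255))>0
    k=np.zeros_like(m,np.uint8); u=np.round(proj(c,[[.628,-.256,.135]])[0]).astype(int); k[u[1]-32:u[1]+32,u[0]-25:u[0]+25]=1
    return (m&(k>0)).astype(np.uint8)
H=box(.016,.016,.096,.176)
F.outl=wood
for s in(["scene"],["side"],["wrist"],["scene","side"],["scene","side","wrist"]):
    print("handle",s,fit({n:cams[n] for n in s},"b",H,(.628,-.256)))
F.outl=o0
b=box(.08,.07,0,.01); p=box(.01,.05,0,.09)+[.032,0,0]; q=box(.052,.048,.082,.09)+[.001,0,0]; cl=box(.04,.04,.09,.096)
for s in(["scene"],["side"],["wrist"],["scene","side","wrist"]):
    print("stand",s,fit({n:cams[n] for n in s},"stand",np.vstack([b,p,q]),(.628,-.256),y0=-.1))
F.outl=lambda cam,c,name,xy,zc:o0(cam,c,name,xy,zc,40)
for s in(["scene"],["side"],["wrist"],):
    print("brush",s,fit({n:cams[n] for n in s},"brush",np.vstack([cl,H]),(.628,-.256),y0=-.1))
```

```text
handle ['scene'] (array([ 627. , -256.4]), np.float64(-28.6), np.float64(0.932), 1)
handle ['side'] (array([ 628.4, -258.1]), np.float64(18.1), np.float64(0.901), 1)
handle ['wrist'] (array([ 625.7, -258. ]), np.float64(-7.1), np.float64(0.903), 1)
handle ['scene', 'side'] (array([ 628.2, -257.8]), np.float64(-31.0), np.float64(0.906), 2)
handle ['scene', 'side', 'wrist'] (array([ 627. , -257.9]), np.float64(-7.9), np.float64(0.859), 3)
stand ['scene'] None
stand ['side'] (array([ 631.7, -258.4]), np.float64(-3.5), np.float64(0.838), 1)
stand ['wrist'] None
stand ['scene', 'side', 'wrist'] (array([ 631.7, -258.4]), np.float64(-3.5), np.float64(0.838), 1)
brush ['scene'] (array([ 628.2, -257.9]), np.float64(-19.9), np.float64(0.898), 1)
brush ['side'] (array([ 627.8, -259.4]), np.float64(-19.4), np.float64(0.922), 1)
brush ['wrist'] (array([ 625.5, -257.6]), np.float64(-9.4), np.float64(0.966), 1)
```

Run:
```python
from fit import *
import fit as F
cams={n:read_camera(n) for n in["scene","side","wrist"]}
def m1(cam,c,name,xy,zc):
    h=cv2.cvtColor(c["img"],cv2.COLOR_BGR2HSV); m=~((h[...,0]>60)&(h[...,0]<95)&(h[...,1]>60))
    k=np.zeros(m.shape,np.uint8); P=box(.1,.1,0,.01); P=np.vstack([P,box(.07,.06,.05,.18)])
    k=hullmask(c,place([.63,-.258,-.14],P))[::S,::S]
    r=cv2.morphologyEx((m&(k>0)).astype(np.uint8),cv2.MORPH_OPEN,np.ones((2,2))); print(cam,r.sum(),end=" "); return r
F.outl=m1
M=np.vstack([box(.08,.07,0,.01),box(.01,.05,0,.09)+[.032,0,0],box(.052,.048,.082,.09)+[.001,0,0],box(.04,.04,.09,.096),box(.016,.016,.096,.176)])
for s in(["scene"],["side"],["wrist"],["scene","side","wrist"]):
    print("all",s,fit({n:cams[n] for n in s},"b",M,(.628,-.256),y0=-.1))
```

```text
scene 2336 all ['scene'] (array([ 632.4, -252.9]), np.float64(-7.3), np.float64(0.907), 1)
side 1700 all ['side'] (array([ 630.7, -261. ]), np.float64(-9.4), np.float64(0.952), 1)
wrist 4846 all ['wrist'] (array([ 630.8, -256.3]), np.float64(-9.9), np.float64(0.991), 1)
scene 2336 side 1700 wrist 4846 all ['scene', 'side', 'wrist'] (array([ 631.9, -256.3]), np.float64(-9.7), np.float64(0.911), 3)
```

Emit:
carry_out(rows="-1 -8 -10 -5;0 -8 -20 -4.5;0 0 -20 0;0 0 0 0;0 0 0 0")

```text
t: 37.48
eef_pos: [0.6272, -0.2591, 0.2358]
tool_rot: [0.0, 0.082, 0.997, 0.0]
contact_force: [0.4, -0.3, -0.5]
gripper_width: 0.506
grasp_force: 0.0
```

Run:
```python
from fit import *
import fit as F
print(tool()); cams={n:read_camera(n) for n in["wrist"]}
def wood(cam,c,name,xy,zc):
    h=cv2.cvtColor(c["img"],cv2.COLOR_BGR2HSV); m=cv2.inRange(h,(8,60,80),(25,190,255))>0
    k=hullmask(c,place([.628,-.257,-.14],box(.05,.05,.09,.18)))[::S,::S]
    return (m&(k>0)).astype(np.uint8)
F.outl=wood
print(fit(cams,"b",box(.016,.016,.096,.176),(.627,-.257),y0=-.15))
```

```text
(array([ 627.2, -259.1,  235.8]), np.float64(80.59), array([ 0.001,  0.   , -1.   ]), 37.48)
(array([ 625.2, -257.8]), np.float64(-6.7), np.float64(0.902), 1)
```

Emit:
carry_out(rows="-1 1 -30 0;0 0 -30 0;0 0 -20 0;0 0 -16 0;0 0 0 0;0 0 0 0")

```text
t: 38.28
eef_pos: [0.6265, -0.2589, 0.1403]
tool_rot: [0.001, 0.083, 0.997, -0.0]
contact_force: [0.9, -0.1, -0.3]
gripper_width: 0.505
grasp_force: 0.0
```

Emit:
carry_out(rows="0 0 0 0;0 0 0 0;0 0 0 0;0 0 0 0;0 0 0 0;0 0 0 0", claw=0, force=45)

```text
t: 39.02
eef_pos: [0.6264, -0.2585, 0.1402]
tool_rot: [0.001, 0.083, 0.997, -0.0]
contact_force: [-1.2, 0.4, 5.3]
gripper_width: 0.182
grasp_force: 44.7
```

Emit:
carry_out(rows="0 0 5 0;0 0 15 0;0 0 30 0;0 0 40 0;0 0 20 0;0 0 0 0;0 0 0 0")

```text
t: 39.9
eef_pos: [0.6251, -0.2579, 0.2478]
tool_rot: [-0.001, 0.083, 0.997, 0.0]
contact_force: [-0.4, -0.1, -1.3]
gripper_width: 0.181
grasp_force: 43.9
```

Run:
```python
from fit import *
import fit as F
print(tool()); cams={n:read_camera(n) for n in["scene","side"]}; T=tool()[0]/1000
for n,c in cams.items():
    for k in("brush","brush_tip"):
        for r in place_of(n,k):
            if r["confidence"]>.4: print(n,k,round(r["confidence"],2),np.round(r["centre"]),"expected",proj(c,[T-[0,0,.05 if k=="brush" else .12]])[0].round(),atz(c,r["centre"],T[2]-(.05 if k=="brush" else .12)).round(3))
    print(n,fit({n:c},"pot",cyl((0,.043),(.05,.034)),(.471,-.425),yaw=False))
    g=cv2.cvtColor(c["img"],cv2.COLOR_BGR2HSV); m=cv2.inRange(g,(5,120,80),(18,255,255))
    for xy,nm in(((.471,-.425),"pot"),((.612,-.123),"pad")):
        u=np.round(proj(c,[[*xy,.03]])[0]).astype(int); k=np.zeros_like(m); k[u[1]-30:u[1]+30,u[0]-30:u[0]+30]=1
        mm=cv2.moments((m>0)*k,True); p=(mm["m10"]/mm["m00"],mm["m01"]/mm["m00"]); print(n,nm,mm["m00"],atz(c,p,.023).round(4))
```

```text
(array([ 625.1, -257.9,  247.8]), np.float64(80.52), array([-0.002,  0.001, -1.   ]), 39.9)
scene brush 0.57 [238. 253.] expected [236. 254.] [ 0.627 -0.255  0.198]
scene (array([ 470.4, -423.5]), None, np.float64(0.939), 1)
scene pot 1220.0 [ 0.467  -0.4222  0.023 ]
scene pad 256.0 [ 0.6121 -0.1216  0.023 ]
side brush 0.77 [367. 249.] expected [368. 249.] [ 0.624 -0.257  0.198]
side brush_tip 0.61 [363. 268.] expected [362. 268.] [ 0.625 -0.259  0.128]
side (array([ 472.2, -426.7]), None, np.float64(0.958), 1)
side pot 535.0 [ 0.4757 -0.4243  0.023 ]
side pad 201.0 [ 0.6108 -0.1245  0.023 ]
```

Emit:
carry_out(rows="-38 -42 0 0;-38 -42 0 0;-38 -42 0 0;-39 -41 0 0;0 0 -30 0;0 0 -30 0;0 0 0 0;0 0 0 0")

```text
t: 41.3
eef_pos: [0.4733, -0.4259, 0.1904]
tool_rot: [0.0, 0.083, 0.997, -0.0]
contact_force: [-1.0, -1.0, -0.3]
gripper_width: 0.179
grasp_force: 43.9
```

Emit:
carry_out(rows="-1 0 -20 0;0 0 -20 0;0 0 -12 0;0 0 -1 0;0 0 0 0;0 0 0 0")

```text
t: 42.05
eef_pos: [0.4721, -0.4258, 0.1369]
tool_rot: [0.0, 0.083, 0.997, -0.0]
contact_force: [-1.4, 0.9, -0.8]
gripper_width: 0.179
grasp_force: 44.0
```

Emit:
carry_out(rows="0 0 25 0;0 0 40 0;0 0 40 0;28 60 0 0;28 60 0 0;28 60 0 0;28 60 0 0;28 60 0 0;0 0 0 0;0 0 0 0")

```text
t: 43.3
eef_pos: [0.6039, -0.1427, 0.2417]
tool_rot: [0.0, 0.083, 0.997, -0.0]
contact_force: [0.1, -0.6, -1.1]
gripper_width: 0.177
grasp_force: 44.2
```

Emit:
carry_out(rows="7 20 0 0;0 0 -40 0;0 0 -30 0;0 0 -15 0;0 0 -6 0;0 0 0 0;0 0 0 0")

```text
t: 44.18
eef_pos: [0.6117, -0.1225, 0.1514]
tool_rot: [0.001, 0.083, 0.997, 0.0]
contact_force: [-0.1, 0.3, -1.8]
gripper_width: 0.181
grasp_force: 44.2
```

Run:
```python
from fit import *
print(tool(),get_obs()["contact_force"]); T=tool()[0]/1000; outs=[]
for n in("scene","side"):
    c=read_camera(n)
    for r in place_of(n,"brush_tip"): print(n,round(r["confidence"],2),np.round(r["centre"]),proj(c,[T-[0,0,.12]])[0].round())
    g=cv2.cvtColor(c["img"],cv2.COLOR_BGR2HSV); m=cv2.inRange(g,(5,120,80),(18,255,255))
    u=np.round(proj(c,[[.6115,-.123,.023]])[0]).astype(int); outs.append(cv2.resize(c["img"][u[1]-50:u[1]+30,u[0]-50:u[0]+50],(390,312),interpolation=cv2.INTER_CUBIC))
cv2.imwrite("pics/dab.png",np.hstack(outs))
```

```text
(array([ 611.7, -122.5,  151.4]), np.float64(80.49), array([ 0.002, -0.   , -1.   ]), 44.17) [-0.05406377  0.25832401 -1.80511211]
scene 0.49 [277. 264.] [277. 265.]
side 0.52 [320. 251.] [319. 253.]
```

View pics/dab.png

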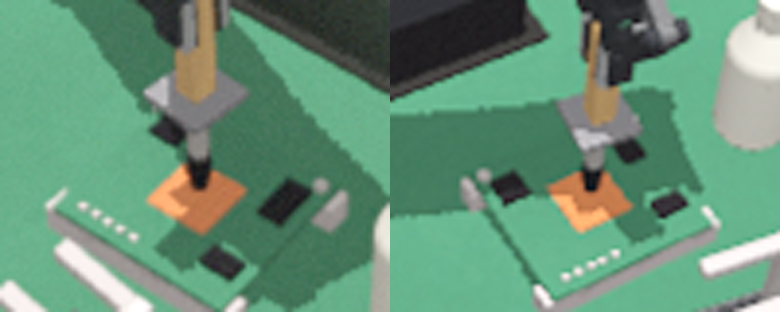

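Emit:
carry_out(rows="0 0 -5 0;0 0 -3 0;0 0 -2 0;0 0 -1 0;0 0 -1 0;0 0 0 0;0 0 0 0;0 0 0 0")

```text
t: 45.38
eef_pos: [0.611, -0.1222, 0.1384]
tool_rot: [0.0, 0.083, 0.997, 0.0]
contact_force: [-0.1, 0.7, 2.0]
gripper_width: 0.18
grasp_force: 44.4
```

Run:
```python
from h import *
import numpy as np
f=[]
for i in range(4): f.append(get_obs()["contact_force"][2]); read_camera("side")
print(np.round(f,2))
```

```text
[2.04 1.2  0.89 1.5 ]
```

Emit:
carry_out(rows="0 0 20 0;0 0 50 0;0 0 42 0;5 -45 0 0;6 -45 0 0;6 -46 0 0;0 0 -30 0;0 0 0 0;0 0 0 0")

```text
t: 46.7
eef_pos: [0.6286, -0.2576, 0.2216]
tool_rot: [0.001, 0.082, 0.997, 0.0]
contact_force: [0.2, 0.4, -0.9]
gripper_width: 0.183
grasp_force: 44.2
```

Emit:
carry_out(rows="0 0 -20 0;0 0 -25 0;0 0 -20 0;0 0 -10 0;0 0 -4 0;0 0 -1 0;0 0 -1 0;0 0 0 0")

```text
t: 47.7
eef_pos: [0.6285, -0.2586, 0.1403]
tool_rot: [0.001, 0.083, 0.997, -0.0]
contact_force: [-0.9, 1.0, 3.1]
gripper_width: 0.181
grasp_force: 44.5
```

Emit:
carry_out(rows="0 0 0 0;0 0 0 0;0 0 0 0;0 0 0 0;0 0 20 0;0 0 40 0;0 0 40 0;-31 -50 0 0;-31 -50 0 0", claw=46)

```text
t: 48.82
eef_pos: [0.5662, -0.3592, 0.2417]
tool_rot: [0.001, 0.082, 0.997, -0.001]
contact_force: [0.1, -1.0, 0.1]
gripper_width: 0.538
grasp_force: 0.0
```

Emit:
carry_out(rows="0 0 -30 0;0 0 -35 0;0 0 0 0;0 0 0 0;0 0 0 0")

```text
t: 49.45
eef_pos: [0.5669, -0.3589, 0.1764]
tool_rot: [0.001, 0.083, 0.997, -0.001]
contact_force: [0.0, -0.0, 0.2]
gripper_width: 0.539
grasp_force: 0.0
```

Run:
```python
from fit import *
import fit as F
print(tool()); cams={n:read_camera(n) for n in["scene","side","wrist"]}
def white(cam,c,name,xy,zc):
    h=cv2.cvtColor(c["img"],cv2.COLOR_BGR2HSV); m=((h[...,1]<45)&(h[...,2]>110)).astype(np.uint8)
    k=hullmask(c,place([*xy,0],cyl((0,.055),(.03,.055))))[::S,::S]; m=cv2.morphologyEx(m*k,cv2.MORPH_OPEN,np.ones((3,3))); return m
L=cyl((.010,.037),(.016,.037),(.04,.012))
for n,c in cams.items():
    cv2.imwrite(f"pics/{n}_6.png",c["img"])
    for k,z in[("lid",.01),("brush",.09),("stand_seat",.09),("pot_rim",.05)]:
        for r in place_of(n,k):
            if r["confidence"]>.4: print(n,k,round(r["confidence"],2),np.round(r["centre"]),np.round(atz(c,r["centre"],z)*1000)[:2])
o=F.outl; F.outl=white
for n in cams: print(n,fit({n:cams[n]},"lid",L,(.566,-.356),yaw=False))
F.outl=o
print("pot",fit({"wrist":cams["wrist"]},"pot",cyl((0,.043),(.05,.034)),(.4713,-.425),yaw=False))
```

```text
(array([ 566.9, -358.9,  176.4]), np.float64(80.52), array([ 0.003, -0.001, -1.   ]), 49.45)
scene lid 0.97 [190. 338.] [ 573. -357.]
scene lid 0.6 [235. 404.] [ 730. -409.]
scene brush 0.64 [243. 295.] [ 636. -262.]
scene brush 0.42 [275. 274.] [ 656. -185.]
scene stand_seat 0.65 [245. 292.] [ 633. -254.]
scene pot_rim 0.96 [122. 322.] [ 464. -422.]
side lid 0.8 [426. 327.] [ 713. -405.]
side lid 0.61 [360. 343.] [ 563. -358.]
side brush 0.65 [362. 274.] [ 633. -254.]
side stand_seat 0.65 [364. 279.] [ 630. -266.]
side stand_seat 0.42 [201. 163.] [475. 279.]
side pot_rim 0.81 [351. 388.] [ 477. -429.]
side pot_rim 0.58 [362. 277.] [ 650. -243.]
wrist lid 0.87 [255. 334.] [ 710. -406.]
wrist lid 0.56 [277. 182.] [ 559. -358.]
wrist brush 0.86 [430. 272.] [ 626. -258.]
wrist pot_rim 0.6 [165.  90.] [ 470. -426.]
scene (array([ 563.5, -356. ]), None, np.float64(0.985), 1)
side (array([ 563.6, -358.6]), None, np.float64(0.979), 1)
wrist (array([ 562.5, -357.9]), None, np.float64(0.991), 1)
pot (array([ 469.9, -424.6]), None, np.float64(0.973), 1)
```

Emit:
carry_out(rows="-4 1 -40 0;0 0 -50 0;0 0 -40 0;0 0 -18 0;0 0 -8 0;0 0 0 0;0 0 0 0")

```text
t: 51.12
eef_pos: [0.5629, -0.358, 0.0199]
tool_rot: [0.001, 0.083, 0.997, -0.0]
contact_force: [-0.3, -0.5, 0.0]
gripper_width: 0.543
grasp_force: 0.0
```

Emit:
carry_out(rows="0 0 0 0;0 0 0 0;0 0 0 0;0 0 0 0;0 0 0 0", claw=0, force=50)

```text
t: 51.75
eef_pos: [0.5627, -0.3576, 0.0196]
tool_rot: [0.001, 0.083, 0.997, -0.0]
contact_force: [0.8, 0.9, 6.2]
gripper_width: 0.26
grasp_force: 48.9
```

Emit:
carry_out(rows="0 0 5 0;0 0 20 0;0 0 40 0;0 0 25 0;0 0 0 0;0 0 0 0")

```text
t: 52.5
eef_pos: [0.5617, -0.3568, 0.1081]
tool_rot: [-0.0, 0.083, 0.997, 0.0]
contact_force: [-0.9, 0.2, -1.0]
gripper_width: 0.258
grasp_force: 49.0
```

Run:
```python
from fit import *
import fit as F
print(tool()); cams={n:read_camera(n) for n in["scene","side","wrist"]}; h0=tool()[0][2]/1000-.0205
def white(cam,c,name,xy,zc):
    h=cv2.cvtColor(c["img"],cv2.COLOR_BGR2HSV); m=((h[...,1]<45)&(h[...,2]>110)).astype(np.uint8)
    k=hullmask(c,place([*xy,0],cyl((h0,.055),(h0+.03,.055))))[::S,::S]; m=cv2.morphologyEx(m*k,cv2.MORPH_OPEN,np.ones((3,3))); return m
F.outl=white; L=cyl((.0,.024),(.010,.037),(.016,.037))+[0,0,h0]
for n in cams: print(n,fit({n:cams[n]},"lid",L,(.563,-.358),yaw=False))
```

```text
(array([ 561.7, -356.8,  108.1]), np.float64(80.52), array([-0.   ,  0.001, -1.   ]), 52.5)
scene (array([ 561.8, -354.2]), None, np.float64(0.937), 1)
side (array([ 562.4, -356.4]), None, np.float64(0.744), 1)
wrist (array([ 561.6, -356.3]), None, np.float64(0.968), 1)
```

Emit:
carry_out(rows="-30 -23 0 0;-30 -23 0 0;-31 -23 0 0;0 0 -20 0;0 0 0 0;0 0 0 0")

```text
t: 53.4
eef_pos: [0.4721, -0.4251, 0.0878]
tool_rot: [-0.0, 0.082, 0.997, 0.0]
contact_force: [-0.1, 0.3, -0.5]
gripper_width: 0.26
grasp_force: 49.1
```

Emit:
carry_out(rows="-1 -1 -12 0;0 0 -6 0;0 0 -4 0;0 0 0 0")

```text
t: 53.9
eef_pos: [0.4699, -0.4271, 0.0659]
tool_rot: [-0.0, 0.083, 0.997, 0.0]
contact_force: [-0.1, 0.2, -0.7]
gripper_width: 0.257
grasp_force: 49.1
```

Emit:
carry_out(rows="0 0 -3 0;0 0 -2 0;0 0 -1 0;0 0 -1 0;0 0 0 0")

```text
t: 54.52
eef_pos: [0.47, -0.4273, 0.0596]
tool_rot: [0.0, 0.083, 0.997, 0.0]
contact_force: [-0.1, 1.1, 2.1]
gripper_width: 0.259
grasp_force: 49.3
```

Emit:
carry_out(rows="0 0 -1 0;0 0 -1 0;0 0 -1 0;0 0 0 0;0 0 0 0")

```text
t: 55.15
eef_pos: [0.47, -0.4273, 0.0594]
tool_rot: [0.001, 0.083, 0.997, 0.001]
contact_force: [-7.1, 8.2, 26.6]
gripper_width: 0.261
grasp_force: 51.8
```

Emit:
carry_out(rows="0 0 0 0;0 0 0 0;0 0 1 0;0 0 1 0;0 0 1 0")

```text
t: 55.78
eef_pos: [0.4701, -0.4273, 0.0596]
tool_rot: [0.0, 0.083, 0.997, -0.0]
contact_force: [-0.5, -0.1, -0.9]
gripper_width: 0.26
grasp_force: 48.9
```

Emit:
carry_out(rows="0 0 0 0;0 0 0 0;0 0 0 0;0 0 0 0;0 0 10 0;0 0 30 0;0 0 50 0;0 0 60 0;0 60 20 0;0 60 0 0", claw=46)

```text
t: 57.02
eef_pos: [0.4708, -0.3081, 0.2318]
tool_rot: [0.002, 0.084, 0.996, -0.001]
contact_force: [1.3, 0.4, -0.1]
gripper_width: 0.54
grasp_force: 0.0
```

Emit:
carry_out(rows="0 60 0 0;0 60 0 0;0 60 0 0;0 0 0 0;0 0 0 0")

```text
t: 57.65
eef_pos: [0.4701, -0.1285, 0.2297]
tool_rot: [0.001, 0.083, 0.997, -0.0]
contact_force: [0.3, -0.4, -0.1]
gripper_width: 0.54
grasp_force: 0.0
```

Run:
```python
from fit import *
import fit as F
print(tool()); cams={n:read_camera(n) for n in["scene","side"]}
def white(cam,c,name,xy,zc):
    h=cv2.cvtColor(c["img"],cv2.COLOR_BGR2HSV); m=((h[...,1]<45)&(h[...,2]>110)).astype(np.uint8)
    k=hullmask(c,place([*xy,0],cyl((.04,.055),(.08,.055))))[::S,::S]; return cv2.morphologyEx(m*k,cv2.MORPH_OPEN,np.ones((3,3)))
o=F.outl
for n,c in cams.items():
    F.outl=white; print(n,"lid",fit({n:c},"lid",cyl((.050,.037),(.056,.037),(.08,.012)),(.471,-.425),yaw=False)); F.outl=o
    print(n,"tray_top",fit({n:c},"tray_top",box(.165,.12,.064,.092),(.4775,.337)))
    for k,z in[("spool",0),("bottle",0),("tape",0),("brush",.09),("sink1",.07)]:
        for r in place_of(n,k):
            if r["confidence"]>.4: print(n,k,round(r["confidence"],2),np.round(atz(c,r["centre"],z)*1000)[:2],end=" ")
    print()
def crop(c,P,w,h):
    u=np.round(proj(c,[P])[0]).astype(int); return cv2.resize(c["img"][max(0,u[1]-h):u[1]+h,max(0,u[0]-w):u[0]+w],(390,290),interpolation=cv2.INTER_CUBIC)
s,d=cams["scene"],cams["side"]
cv2.imwrite("pics/end.png",np.vstack([np.hstack([crop(s,(.56,-.34,.06),100,75),cv2.resize(s["img"],(390,290))]),np.hstack([crop(d,(.56,-.34,.06),100,75),cv2.resize(d["img"],(390,290))])]))
```

```text
(array([ 470.1, -128.5,  229.7]), np.float64(80.52), array([ 0.001, -0.   , -1.   ]), 57.65)
scene lid (array([ 471.5, -426.3]), None, np.float64(0.833), 1)
scene tray_top (array([476.2, 339.9]), np.float64(-0.3), np.float64(0.985), 1)
scene spool 0.97 [779. 137.] scene spool 0.75 [ 469. -417.] scene bottle 0.72 [ 749. -114.] scene tape 0.59 [716. 320.] scene tape 0.52 [ 436. -407.] scene tape 0.47 [ 441. -409.] scene brush 0.96 [ 632. -258.] scene brush 0.72 [614.  46.] scene sink1 0.84 [479. 293.] scene sink1 0.79 [ 406. -231.] scene sink1 0.78 [518. 366.] scene sink1 0.69 [453. 373.] 
side lid (array([ 457.4, -436.8]), None, np.float64(0.766), 1)
side tray_top (array([479.7, 335.5]), np.float64(-0.5), np.float64(0.894), 1)
side spool 0.65 [770. 138.] side spool 0.55 [ 639. -261.] side bottle 0.75 [ 757. -114.] side brush 0.64 [ 631. -249.] side brush 0.45 [557.  57.] side sink1 0.86 [474. 303.] side sink1 0.61 [ 346. -228.] side sink1 0.52 [474. 367.]
```

View pics/end.png

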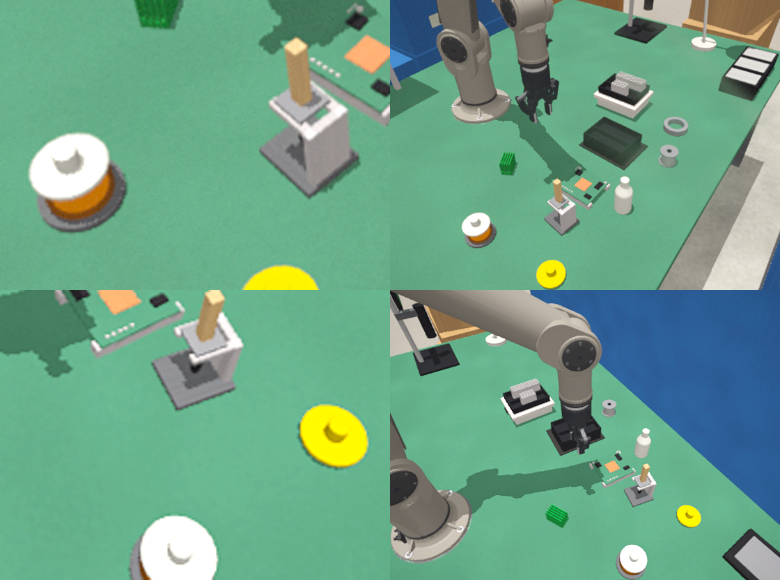

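The end view shows the lid level on the pot, the brush hanging in its stand, three sinks in the tray on the hot plate, and the two other trays still piled. Handing in.

```bash
python3 -c "
from station import *
print(hand_in())"
```

```text
the job is handed in; nothing more can be done
None
```

The job is handed in at about 58 s, with every step done in the order asked and checked in the last pictures; the hand-in gave back no verdict.

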